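Spread a retaining ring and hold it at the axle groove

TASK

The retaining ring that hangs on the tips of the circlip pliers in the stand has to go onto the axle stub. Take the pliers by their two handles from above, squeeze them fully so that the ring is spread wide, lift them out of the stand, bring the ring over the end of the upright axle and slide it down, without forcing it, until it is level with the groove. Finish while holding it there: keep the pliers squeezed and upright, the ring spread, centred round the axle and clear of it, and do not let go; leave everything else on the bench where it is.

Things in the scene. Friction and masses are not known exactly. Their poses are not given: they have to be found in the camera images.
- circlip_pliers: Circlip pliers standing upright, handles up (top at z = 125 mm), 0.17 kg, with an open steel retaining ring fixed on their two tips. Origin: ring's centre, on its underside; z up along the pliers; ring's gap and lugs towards -x. Pliers' midline at x = -30 mm; steel cheek plates 52 mm wide at z = 51 to 69 mm, x = -43 to -19.5 mm. y: line along which the handles are squeezed together.
- ring_center (a point): Centre of the 3 mm thick retaining ring, 1.5 mm above the origin of circlip_pliers; it does not move as the ring spreads. At rest the bore is only about 36 mm wide along y (too narrow for the axle); fully spread it is round, 47 mm bore, 55 mm outside, lugs reaching to x = -34 mm.
- pliers_grip (a point): Where to grip, fingers closing along y: midway between the black handles, 30 mm to -x and 108 mm above circlip_pliers' origin, same axes. Handles: 13 mm wide in x, z = 73 to 125 mm; at rest they lean apart, 52 mm over the outer faces at z = 100 mm, 62 mm at the tops; fully squeezed parallel, 36 mm over the faces, 1 mm higher.
- jaw_left (a joint): Angle by which one half of the pliers is squeezed (rad): 0 at rest, 0.20 to 0.22 at the stop, where the ring is fully spread; the other half moves alike. The handles spring open; about 8 N on each reaches the stop, so a firm grip of 30 to 60 N opens the ring fully. Pads that swing forward as they close can lift the hand a few mm off its height: read it after squeezing.
- pliers_stand: Fixed pale aluminium stand, foot plate 105 x 80 x 8 mm, on whose top the ring lies. A post 11 mm across within the ring and an eared wall on the -x side of the cheek plates reach 78 mm above the bench: lift the ring straight up above that before moving sideways. Origin on the bench under the ring's centre; axes as circlip_pliers.
- axle_stub: Fixed steel axle, 40 mm in diameter, upright on a 110 x 110 x 12 mm grey plate with a dark gear, 83 mm across, round its foot (its hub's top is 48 mm above the bench). A groove, 35 mm in diameter and 9 mm wide, runs round it, its middle 25 mm below the flat end. Origin: on the bench, on the axle's axis; z up along the axle.
- groove (a point): Point on the axle's axis at the middle of the groove's width, 60 mm above the bench.
- shaft_end (a point): Centre of the axle's flat upper end, 85 mm above the bench, rim bevelled by 2 mm.
- switch_near: Loose orange switch body 42 x 69 x 27 mm, a bystander on the bench; origin under its centre.
- yellow_tape: Loose roll of tape, 69 mm across, 12 mm high, lying flat, a bystander; origin under its centre.
- white_cover: Loose white moulded switch cover 27 x 52 x 18 mm, a bystander; origin under its centre.
- switch_far: Loose orange switch body 42 x 69 x 26 mm, a bystander; origin under its centre.
- hex_key: Loose small hex key 64 x 22 x 5 mm, a bystander; origin under its centre.
- red_case: Loose small red case 41 x 67 x 22 mm, a bystander; origin under its centre.
There are look-alikes about, which are no part of the job. Several things have the shape of the circlip_pliers; the one meant has the colours described above.

How it is judged (in metres and radians):
On the way, in this order (a step that is already met when the one before it is completed fails the run):
1. the pliers are lifted out of the stand with the ring spread (z of circlip_pliers in the frame of pliers_stand above 0.05 m and value of joint jaw_left above 0.15 rad and contact force between the fingers and circlip_pliers above 3 N), for 0.1 s.
2. the spread ring is round the end of the axle (z of ring_center in the frame of shaft_end below -0.002 m and horizontal distance between ring_center and shaft_end below 0.008 m and value of joint jaw_left above 0.1 rad), for 0.05 s.
At the end, for the whole second after the job is handed in: Still held by the fingers (over 5 N) and at rest, the pliers are squeezed to more than 0.15 rad and upright within 0.1 rad, the ring's centre is within 3 mm of the groove's height and 5 mm of the axle's axis, and the ring and pliers bear on the axle with less than 5 N (horizontal distance between ring_center and groove below 0.005 m and z of ring_center in the frame of groove between -0.003 and 0.003 m and value of joint jaw_left above 0.15 rad and angle between circlip_pliers's own z axis and vertical below 0.1 rad and contact force between the fingers and circlip_pliers above 5 N and contact force between circlip_pliers and axle_stub below 5 N and linear speed of circlip_pliers below 0.02 m/s); the arm keeps its last pose, push and grip.
It fails at once if a bystander is disturbed (moved more than 30 mm) (distance of any of switch_near, yellow_tape, white_cover, switch_far, hex_key, red_case from where it was at the start of the episode above 0.03 m).
It fails at once if the ring is forced onto the axle or rammed (over 40 N) (contact force between circlip_pliers and axle_stub above 40 N).
It also fails if it takes over 45 s, if anything falls off the work surface, if the arm or the gripper's body presses on something with over 40 N, if the wrist force passes 120 N, or if a joint passes its speed limit or range.

ROBOT

A 6-joint arm with a two-finger parallel gripper is mounted at the origin on a cart in front of the work surface, level with it; the furniture and walls round the work are solid. World frame = base frame: x ahead of the robot, y to its left, z up, the work surface at z = 0. Lengths are in m, angles in degrees, forces in N, time in s.
With the tool pointing down it reaches from about 0.4 to 0.825 m from the base axis. Payload 7 kg.
Tool frame: the origin (TCP) lies at the very end of the fingers, on their centre line; the grasp point (between the pads) lies 19 mm behind it (r.hold_point_z is the distance from the TCP to the grasp point, in m); x points along the fingers, y is the direction in which the jaws open and shut, and the axes are right-handed (so a half turn about x gives the same grasp; the last joint's range is limited). The gripper opens to 88 mm and grips with 3 to 60 N. Pads are 19 mm wide; open, the fingers measure 130 mm over their backs; the gripper's body (78 mm by 193 mm) begins 47 mm behind the grasp point.
Start: joints at [-60.785, 20.546, 0.682, 0, -70.136, -16.507], TCP at [0.148, -0.658, 0.205] pointing down, gripper open.
Joint ranges: [-176.03, 176.03], [-82.01, 121.73], [-58.28, 71.71], [-173.87, 95.51], [-174.79, -0.11], [-173.66, 173.66]. Speed limits (degrees/s): [136.94, 136.94, 172.46, 180, 180, 180].

INTERFACE

Orientations are given as [roll, pitch, yaw] about the fixed x, y, z axes, in that order (R = Rz(yaw) Ry(pitch) Rx(roll)).
In Python, from plant import r gives the robot as it stands. The module is installed in compiled form; this text tells all that it offers.
- The arm moves only by the shell command python3 -m creep 'ROWS' [FORCE]. ROWS is JSON, a list of rows, each a list of 7 numbers: the turn, a rotation vector about the tool's x, y, z in rad, then the shift along the tool's x, y, z in cm, then the opening in per cent of the stroke, from 0 (shut) to 100 (fully open). In form: [[rx, ry, rz, x, y, z, fingers], ...]. A call has 1 to 8 rows; each row shifts and turns the commanded pose from where the row before left it, along the tool's axes as they then stand; what a row does not reach is not made up. A row lasts 1/10 s, in which the tool goes at most 50 mm and 8.59 degrees, less where a joint would pass 70% of its speed; a pose out of reach is approached as far as the arm can. A call is refused whole if a number of a shift passes 5 or a number of a turn 0.15, either way. A call with a gripper value outside its range is refused whole. The fingers move at their own pace and stop on an object; FORCE is the grip in N (left out, the last holds). Time passes only in rows, so rows that do not move let the fingers close. It gives the time, the measured TCP pose, the force and the opening at its end, in the units of the state.
- r.get_state(): the state, without advancing time (a new reading comes with each control period).
- r.capture(name): name is "side" or "top"; returns (picture, depth): 400x640x3 uint8, blue, green, red; 400x640 float32, m along the optical axis (not along the pixel's ray), 0 where there is no reading.
- r.camera_info(name): a dict with "fovy" (degrees; the focal length in pixels is half the picture's height over the tangent of half this angle, whatever the lens; pixels are square), "cx", "cy" (the principal point, pixels), "camera_from_world" (4x4, takes a point from world to camera coordinates). Camera axes: x right, y down, z forward; pixel columns grow to the right and rows downward; lengths in m; the calibration is good to about 2 mm. A picture is of the moment at which its call begins. camera_info takes no time and is no camera call.
- r.close_job(): hands the job in, once; it reports no verdict.
Trained networks look in the newest picture that a camera, given by its name, has taken for a name from the list of things; names that differ only in an ending like _2 or _b are one class to them, and where a whole thing is asked for, a point or a joint stands for the part that bears it (a point fixed in the world has none). Each returns a list of dicts, best first, with "score" (0 to 1); they miss things now and then, are a little off and sometimes report something else, mostly with a low value. They report only what shows in the picture. A call takes as long as a camera call. They do not tell look-alikes from the thing itself.
- r.look_for(query, camera): "rect" ([left, top, right, bottom] in pixels, round what is visible of it).
- r.masks_of(query, camera): "pixels" (400x640 bool, what is visible of it) and "rect" ([left, top, right, bottom] in pixels, round what is visible of it).
The state is a dict: "time_s": time; "joints": joint angles; "qd": joint speeds; "joint_torque": joint torques, N m; "tcp_pos": TCP position; "eef_rot": TCP orientation; "contact_force": force on the tool from outside, world axes, zero at the start; "moment": the same for the moment, N m; "gripper_width": finger opening in m.
Only numpy, scipy, OpenCV 4.12 (cv2) and the standard library are available. Lean on these libraries where they do the work, as an engineer would, in place of code of your own. Each camera call takes 0.05 s, during which the arm holds its last target. There are 200 camera calls.

## Working session

There is one attempt and no reset: what is moved stays moved. The work goes in short steps, Python scripts to look and compute and a shell command to move; the robot and the scene stay as the last step left them, time stands still between calls to the robot, and variables do not carry over. Pictures are saved under pics/ and viewed, about 8 in all and at most 12, crops included, and the job is handed in when it is done.

```bash
mkdir -p pics; cat > h.py <<'E'
import numpy as np, cv2
from plant import r
def cloud(name,depth):
    i=r.camera_info(name); f=200/np.tan(np.radians(i["fovy"]/2))
    v,u=np.mgrid[0:400,0:640]
    P=np.stack([(u-i["cx"])/f*depth,(v-i["cy"])/f*depth,depth],-1)
    T=np.linalg.inv(i["camera_from_world"])
    W=P@T[:3,:3].T+T[:3,3]; W[depth<=0]=np.nan
    return W
def proj(name,p):
    i=r.camera_info(name); f=200/np.tan(np.radians(i["fovy"]/2))
    T=np.array(i["camera_from_world"]); c=T[:3,:3]@np.array(p)+T[:3,3]
    return f*c[0]/c[2]+i["cx"],f*c[1]/c[2]+i["cy"]
E
python3 - <<'E'
from h import *
print(r.get_state())
ims=[]
for n in ("top","side"):
    p,d=r.capture(n); np.savez(n+"0.npz",p=p,d=d); cv2.imwrite(f"pics/{n}0.png",p)
    W=cloud(n,d)
    for q in ("circlip_pliers","axle_stub","pliers_stand"):
        for m in r.masks_of(q,n):
            w=W[m["pixels"]]; print(n,q,round(m["score"],2),np.round(m["rect"]),np.round(np.nanmedian(w,0),3),np.round(np.nanmax(w[:,2]),3))
    i=r.camera_info(n);print(i["fovy"],np.round(np.linalg.inv(i["camera_from_world"]),3).tolist())
E
```

```text
{'time_s': 0.0, 'joints': array([-6.07853347e+01,  2.05910907e+01,  6.33014928e-01, -2.18084765e-02,
       -7.01333335e+01, -1.65068815e+01]), 'qd': array([ 0.02283807,  0.04425006, -0.08285537,  0.10786716,  0.08026464,
        0.01740218]), 'joint_torque': array([ 1.82652529e-03, -5.82714450e+01,  2.93057764e+01,  6.99691281e+00,
        6.99841767e-03, -1.70477283e-04]), 'tcp_pos': array([ 0.1483535 , -0.65796039,  0.20371551]), 'eef_rot': array([ 93.86747914,  89.90631909, 106.56783537]), 'contact_force': array([-0.38771902,  0.51240164,  0.15955345]), 'moment': array([-0.07434737, -0.01599146, -0.04963013]), 'gripper_width': 0.08762608188336722}
top circlip_pliers 0.67 [212. 166. 232. 197.] [0.582 0.308 0.071] 0.131
top circlip_pliers 0.63 [252. 201. 272. 214.] [0.482 0.172 0.079] 0.138
top axle_stub 0.96 [356. 181. 391. 219.] [ 0.5   -0.174  0.017] 0.091
top pliers_stand 0.74 [250. 187. 281. 224.] [0.5   0.171 0.011] 0.086
56.57933631287896 [[-0.006, -0.99, 0.143, 0.333], [-1.0, 0.006, -0.003, -0.008], [0.002, -0.143, -0.99, 1.214], [0.0, 0.0, 0.0, 1.0]]
side circlip_pliers 0.94 [225. 224. 250. 280.] [0.578 0.309 0.062] 0.126
side circlip_pliers 0.7 [296. 208. 307. 254.] [0.482 0.175 0.092] 0.134
side axle_stub 0.9 [335. 184. 378. 216.] [ 0.496 -0.16   0.019] 0.087
side pliers_stand 0.73 [272. 224. 315. 264.] [0.479 0.183 0.008] 0.079
47.99288489274855 [[-0.834, -0.234, 0.499, -0.14], [-0.551, 0.327, -0.768, 1.009], [0.017, -0.915, -0.402, 0.637], [0.0, 0.0, 0.0, 1.0]]
```

View pics/top0.png

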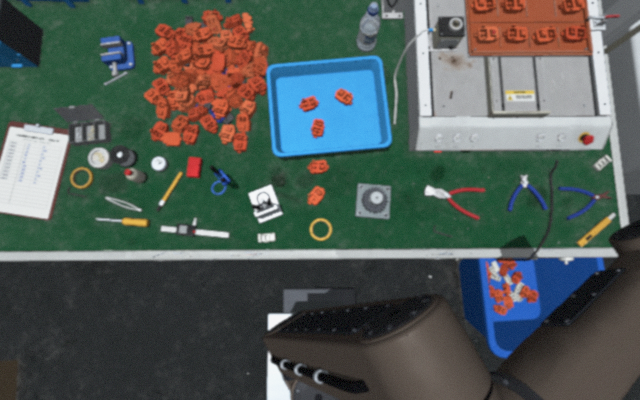

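View pics/side0.png

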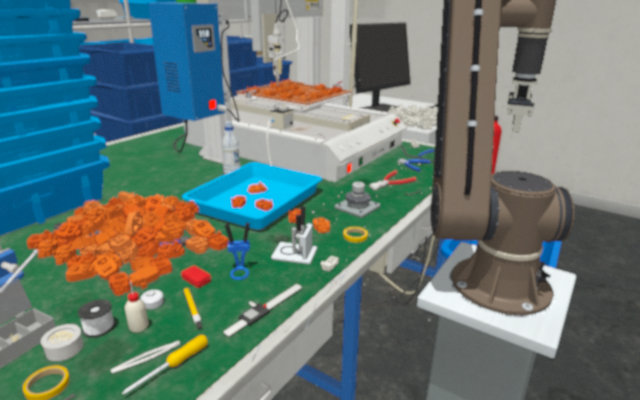

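The candidates are the blue pliers at top (220,180) / side (237,250) and the black-handled ones in the white stand at top (265,203) / side (300,235). The black-handled ones in the pale stand fit the description. I'll check that in an enlarged crop and measure.

```bash
python3 - <<'E'
from h import *
a=np.load("top0.npz");b=np.load("side0.npz")
A=cv2.resize(a["p"][178:228,240:290],(400,400),interpolation=cv2.INTER_CUBIC)
B=cv2.resize(b["p"][205:267,265:327],(400,400),interpolation=cv2.INTER_CUBIC)
cv2.imwrite("pics/crop0.png",np.hstack([A,B]))
D={n:[] for n in("top","side")}
for k in range(6):
    for n in D: p,d=r.capture(n); D[n].append(d)
for n in D:
    d=np.median(D[n],0); np.save(n+"d.npy",d); W=cloud(n,d)
    def sel(c,rad,z0,z1): 
        m=(np.hypot(W[...,0]-c[0],W[...,1]-c[1])<rad)&(W[...,2]>z0)&(W[...,2]<z1); return W[m]
    e=sel((.5,-.174),.04,.078,.097); print(n,"axle top",len(e),e.mean(0),e.min(0),e.max(0),cv2.minEnclosingCircle(e[:,:2].astype(np.float32)))
    for z0,z1 in((.003,.016),(.06,.1),(.1,.118),(.118,.145)):
        w=sel((.5,.172),.085,z0,z1)
        if len(w)>3: print(n,z0,len(w),w.mean(0).round(4),w.min(0).round(4),w.max(0).round(4),cv2.minAreaRect(w[:,:2].astype(np.float32)))
    print(np.round(sel((.5,.172),.085,.05,.15),3).tolist() if n=="top" else "")
    for z0,z1 in((.007,.018),):
        w=sel((.5,-.174),.085,z0,z1);print("plate",len(w),cv2.minAreaRect(w[:,:2].astype(np.float32)))
E
```

```text
top axle top 133 [ 0.50552595 -0.18008461  0.08598486] [ 0.48768316 -0.19909287  0.08056196] [ 0.5254743  -0.16184282  0.08803239] ((0.5062140226364136, -0.1802419126033783), 0.019804086536169052)
top 0.003 548 [0.5069 0.1719 0.0089] [0.4188 0.0999 0.003 ] [0.5849 0.2545 0.0159] ((0.4971352517604828, 0.17141136527061462), (0.16359750926494598, 0.1541561633348465), 62.91487503051758)
top 0.06 199 [0.4748 0.163  0.0772] [0.4506 0.1253 0.0603] [0.5035 0.1944 0.0996] ((0.4831261932849884, 0.16636741161346436), (0.044243477284908295, 0.07148763537406921), 21.376699447631836)
top 0.1 14 [0.4793 0.1689 0.1101] [0.4709 0.1423 0.1007] [0.4869 0.183  0.118 ] ((0.48283037543296814, 0.16393211483955383), (0.009081189520657063, 0.04340095818042755), 20.88425064086914)
top 0.118 39 [0.4822 0.1675 0.1314] [0.4686 0.1387 0.1184] [0.4979 0.1942 0.1363] ((0.48289790749549866, 0.16633638739585876), (0.01245732232928276, 0.06000920385122299), 20.283979415893555)
[[0.498, 0.144, 0.135], [0.498, 0.142, 0.133], [0.503, 0.177, 0.081], [0.503, 0.174, 0.077], [0.503, 0.171, 0.08], [0.495, 0.147, 0.134], [0.49
[... 6488 characters left out ...]
8298034668)
side 0.06 283 [0.4763 0.1726 0.0756] [0.4517 0.1305 0.0603] [0.5076 0.1976 0.0999] ((0.48508381843566895, 0.1684209555387497), (0.04568517208099365, 0.07064717262983322), 20.711824417114258)
side 0.1 60 [0.4834 0.1698 0.1093] [0.4697 0.146  0.1   ] [0.498  0.1939 0.1178] ((0.4842977225780487, 0.17084774374961853), (0.013323571532964706, 0.0489141047000885), 22.378948211669922)
side 0.118 60 [0.4833 0.1709 0.1257] [0.4702 0.1396 0.1183] [0.4997 0.197  0.133 ] ((0.4846440851688385, 0.16909381747245789), (0.01255030743777752, 0.05846831947565079), 21.518726348876953)

plate 315 ((0.5084946751594543, -0.1783728301525116), (0.11064039170742035, 0.11131280660629272), 85.30006408691406)
```

View pics/crop0.png

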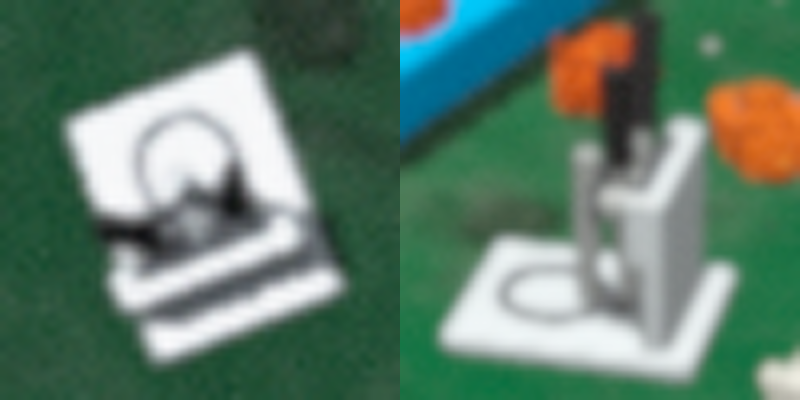

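The crop shows black-handled pliers in the pale stand: handles at left crop (130,235) and (240,190), ring at (185,160). In the side crop the handles are at (630,90). This is the pair meant, with yaw about +21°. The grip point is about (0.484, 0.168), and both cameras agree on the vector from grip to axle, (0.023, -0.347).

```bash
cat >> h.py <<'E'
from scipy.spatial.transform import Rotation as Ro
def rel(goal,yaw=None):
    "print shift (tool cm) and turn (tool rotvec) to a world TCP goal, fingers down, jaw axis at yaw+90"
    s=r.get_state(); R=Ro.from_euler("xyz",s["eef_rot"],degrees=True)
    print("t",round(s["time_s"],2),"tcp",s["tcp_pos"].round(4),"w",round(s["gripper_width"],4),"F",s["contact_force"].round(1))
    print("tool axes x,y,z cols\n",R.as_matrix().round(4))
    print("shift cm",(R.inv().apply(np.array(goal)-s["tcp_pos"])*100).round(2))
    if yaw is not None:
        a=np.radians(yaw)
        for sg in(1,-1):
            y=sg*np.array([-np.sin(a),np.cos(a),0]); x=np.array([0,0,-1.])
            G=Ro.from_matrix(np.c_[x,y,np.cross(x,y)])
            print(sg,"turn",(R.inv()*G).as_rotvec().round(3),"shift after turn",(G.inv().apply(np.array(goal)-s["tcp_pos"])*100).round(2))
E
python3 -c "
from h import *
rel([.484,.168,.2],21)"
```

```text
t 1.0 tcp [ 0.1485 -0.6584  0.2046] w 0.0877 F [-0.7 -0.2  1. ]
tool axes x,y,z cols
 [[-0.     -0.22    0.9755]
 [ 0.      0.9755  0.22  ]
 [-1.      0.     -0.    ]]
shift cm [ 0.46 73.24 50.91]
1 turn [-0.145 -0.    -0.   ] shift after turn [ 0.46 65.13 60.94]
-1 turn [ 2.997 -0.     0.   ] shift after turn [  0.46 -65.13 -60.94]
```

```bash
python3 -m creep '[[-0.145,0,0,0,0,0,100],[0,0,0,0,0,4,100],[0,0,0,0,0,5,100],[0,0,0,0,0,5,100],[0,0,0,0,0,5,100],[0,0,0,0,0,5,100],[0,0,0,0,0,5,100],[0,0,0,0,0,5,100]]' 60; python3 -m creep '[[0,0,0,0,4.5,1.5,100],[0,0,0,0,4.5,1.5,100],[0,0,0,0,4.5,1.5,100],[0,0,0,0,4.5,1.5,100],[0,0,0,0,4.5,1.5,100],[0,0,0,0,4.5,1.5,100],[0,0,0,0,4.5,1.5,100],[0,0,0,0,4.5,1.5,100]]'; python3 -c "
from h import *
rel([.484,.168,.2],21)"
```

```text
time_s: 1.8
tcp_pos: [0.4677, -0.5355, 0.205]
eef_rot: [-64.7, 90.0, -43.7]
contact_force: [0.3, -1.2, 0.8]
gripper_width: 0.0877
time_s: 2.6
tcp_pos: [0.4484, -0.1558, 0.205]
eef_rot: [-20.4, 89.9, 0.6]
contact_force: [0.9, 0.8, 0.4]
gripper_width: 0.0878
t 2.6 tcp [ 0.4484 -0.1558  0.205 ] w 0.0878 F [0.9 0.8 0.4]
tool axes x,y,z cols
 [[ 9.000e-04 -3.585e-01  9.335e-01]
 [ 0.000e+00  9.335e-01  3.585e-01]
 [-1.000e+00 -3.000e-04  9.000e-04]]
shift cm [ 0.5  28.95 14.93]
1 turn [0.    0.001 0.   ] shift after turn [ 0.5  28.95 14.92]
-1 turn [-3.141e+00 -1.000e-03  1.000e-03] shift after turn [  0.5  -28.95 -14.92]
```

```bash
python3 -m creep '[[0,0,0,0,4,2,100],[0,0,0,0,4,2,100],[0,0,0,0,4,2,100],[0,0,0,0,4,2,100],[0,0,0,0,4,2,100],[0,0,0,0,4,2,100],[0,0,0,0,3,2,100],[0,0,0,0,0,0,100]]'; python3 - <<'E'
from h import *
rel([.484,.168,.097],21)
for n in("top","side"):
    p,d=r.capture(n); np.savez(n+"1.npz",p=p,d=d)
u,v=map(int,proj("side",[.484,.168,.15]));s=np.load("side1.npz")["p"]
A=cv2.resize(s[v-50:v+50,u-50:u+50],(500,500),interpolation=cv2.INTER_CUBIC); cv2.imwrite("pics/pre.png",A)
E
```

```text
time_s: 3.4
tcp_pos: [0.4835, 0.1485, 0.2046]
eef_rot: [5.4, 90.0, 26.6]
contact_force: [0.6, -0.8, -0.8]
gripper_width: 0.0878
t 3.4 tcp [0.4835 0.1485 0.2046] w 0.0878 F [ 0.6 -0.8 -0.8]
tool axes x,y,z cols
 [[ 7.000e-04 -3.619e-01  9.322e-01]
 [ 4.000e-04  9.322e-01  3.619e-01]
 [-1.000e+00  1.000e-04  8.000e-04]]
shift cm [10.76  1.8   0.75]
1 turn [ 0.004  0.001 -0.   ] shift after turn [10.76  1.8   0.75]
-1 turn [-3.138e+00  0.000e+00  1.000e-03] shift after turn [10.76 -1.8  -0.75]
```

View pics/pre.png

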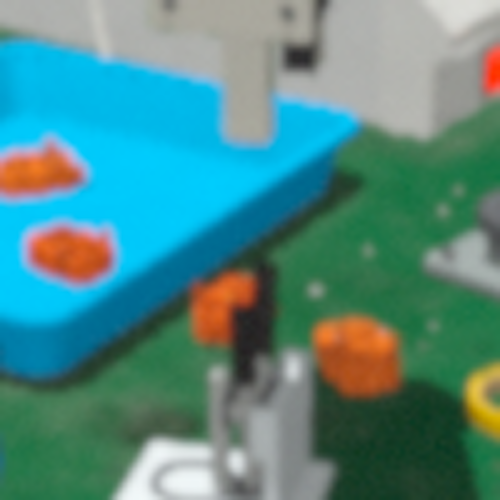

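The gripper at (250,100) is above the black handles at (255,310). I'll correct it sideways and then go down.

```bash
python3 -m creep '[[0,0,0,0,1.8,0.75,100],[0,0,0,0,0,0,100],[0,0,0,2,0,0,100],[0,0,0,2,0,0,100],[0,0,0,0,0,0,100]]'; python3 - <<'E'
from h import *
rel([.484,.168,.097],21)
D={}
for n in("top","side"):
    d=np.median([r.capture(n)[1] for _ in range(3)],0); W=cloud(n,d)
    m=(np.hypot(W[...,0]-.484,W[...,1]-.168)<.09)&(W[...,2]>.172)&(W[...,2]<.215)
    w=W[m]
    if len(w)>5: print(n,len(w),w.mean(0).round(4),w.min(0).round(4),w.max(0).round(4),cv2.minAreaRect(w[:,:2].astype(np.float32)))
E
```

```text
time_s: 4.0
tcp_pos: [0.4815, 0.1622, 0.1625]
eef_rot: [-170.8, 89.7, -149.9]
contact_force: [0.2, -0.3, 0.3]
gripper_width: 0.0878
t 4.0 tcp [0.4815 0.1622 0.1625] w 0.0878 F [ 0.2 -0.3  0.3]
tool axes x,y,z cols
 [[-3.800e-03 -3.572e-01  9.340e-01]
 [-2.200e-03  9.340e-01  3.572e-01]
 [-1.000e+00 -7.000e-04 -4.300e-03]]
shift cm [6.55 0.46 0.47]
1 turn [-0.001 -0.004  0.001] shift after turn [6.55 0.45 0.44]
-1 turn [3.14e+00 1.00e-03 7.00e-03] shift after turn [ 6.55 -0.45 -0.44]
side 146 [0.4751 0.1851 0.1998] [0.4532 0.1089 0.1866] [0.5099 0.2253 0.2148] ((0.48260805010795593, 0.16764433681964874), (0.02173231914639473, 0.11914201080799103), 20.11037254333496)
```

```bash
python3 -m creep '[[0,0,0,1,0,0,100],[0,0,0,0,0,0,100],[0,0,0,0,0,0,100],[0,0,0,0,0,0,100]]'; python3 -c "
from h import *
rel([.484,.168,.097],21)"
```

```text
time_s: 4.7
tcp_pos: [0.4832, 0.1643, 0.1547]
eef_rot: [-124.0, 90.0, -102.9]
contact_force: [-0.2, 0.5, -0.9]
gripper_width: 0.0877
t 4.7 tcp [0.4832 0.1643 0.1547] w 0.0877 F [-0.2  0.5 -0.9]
tool axes x,y,z cols
 [[-0.000e+00 -3.588e-01  9.334e-01]
 [-2.000e-04  9.334e-01  3.588e-01]
 [-1.000e+00 -2.000e-04 -1.000e-04]]
shift cm [5.77 0.31 0.21]
1 turn [ 0. -0.  0.] shift after turn [5.77 0.31 0.21]
-1 turn [-3.141 -0.    -0.   ] shift after turn [ 5.77 -0.31 -0.21]
```

```bash
python3 -m creep '[[0,0,0,0,0.3,0.2,100],[0,0,0,2,0,0,100],[0,0,0,2,0,0,100],[0,0,0,1.8,0,0,100],[0,0,0,0,0,0,100],[0,0,0,0,0,0,100],[0,0,0,0,0,0,100]]'; python3 -c "
from h import *
rel([.484,.168,.097],21)"
```

```text
time_s: 5.4
tcp_pos: [0.4847, 0.1684, 0.0977]
eef_rot: [8.6, 89.9, 29.7]
contact_force: [0.9, -0.3, -0.0]
gripper_width: 0.0876
t 5.4 tcp [0.4847 0.1684 0.0977] w 0.0876 F [ 0.9 -0.3 -0. ]
tool axes x,y,z cols
 [[ 1.400e-03 -3.589e-01  9.334e-01]
 [ 8.000e-04  9.334e-01  3.589e-01]
 [-1.000e+00  2.000e-04  1.600e-03]]
shift cm [ 0.07 -0.01 -0.08]
1 turn [ 0.001  0.002 -0.   ] shift after turn [ 0.07 -0.01 -0.08]
-1 turn [-3.141e+00  0.000e+00  2.000e-03] shift after turn [0.07 0.01 0.08]
```

```bash
python3 -m creep '[[0,0,0,0,0,0,35],[0,0,0,0,0,0,0],[0,0,0,0,0,0,0],[0,0,0,0,0,0,0],[0,0,0,0,0,0,0],[0,0,0,0,0,0,0],[0,0,0,0,0,0,0],[0,0,0,0,0,0,0]]' 45;  python3 -m creep '[[0,0,0,0,0,0,0],[0,0,0,0,0,0,0],[0,0,0,0,0,0,0],[0,0,0,0,0,0,0]]'; python3 - <<'E'
from h import *
rel([.484,.168,.097],21)
for n in("top","side"):
    p,d=r.capture(n); np.savez(n+"2.npz",p=p,d=d)
u,v=map(int,proj("side",[.484,.168,.08]));s=np.load("side2.npz")["p"]
A=cv2.resize(s[v-40:v+40,u-40:u+40],(480,480),interpolation=cv2.INTER_CUBIC); cv2.imwrite("pics/grip.png",A)
E
```

```text
time_s: 6.2
tcp_pos: [0.4845, 0.1678, 0.0977]
eef_rot: [-25.1, 89.9, -4.0]
contact_force: [-0.8, -2.7, 7.3]
gripper_width: 0.0331
time_s: 6.6
tcp_pos: [0.4845, 0.1678, 0.0977]
eef_rot: [-23.9, 89.9, -2.9]
contact_force: [-0.3, -2.2, 7.5]
gripper_width: 0.0331
t 6.6 tcp [0.4845 0.1678 0.0977] w 0.0331 F [-0.3 -2.2  7.5]
tool axes x,y,z cols
 [[ 1.200e-03 -3.593e-01  9.332e-01]
 [-1.000e-04  9.332e-01  3.593e-01]
 [-1.000e+00 -5.000e-04  1.100e-03]]
shift cm [ 0.07  0.04 -0.04]
1 turn [0.001 0.001 0.   ] shift after turn [ 0.07  0.04 -0.04]
-1 turn [-3.141e+00 -1.000e-03  2.000e-03] shift after turn [ 0.07 -0.04  0.04]
```

View pics/grip.png

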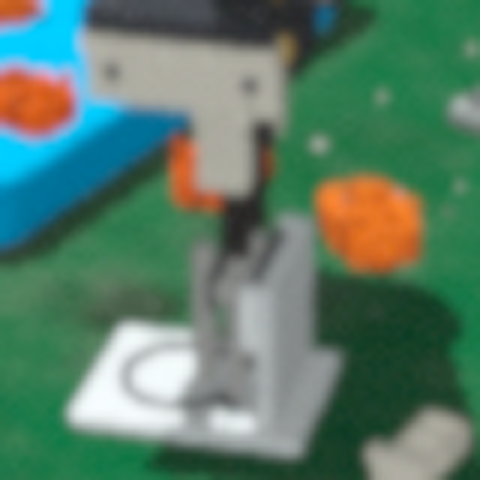

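The left finger is on the handles at (225,150) and the opening has stopped at 33 mm. The ring, at (170,375), looks spread. Now I lift straight up.

```bash
python3 -m creep '[[0,0,0,-0.5,0,0,0],[0,0,0,-1,0,0,0],[0,0,0,-1,0,0,0],[0,0,0,-1.5,0,0,0],[0,0,0,-1.5,0,0,0],[0,0,0,-1.5,0,0,0],[0,0,0,-1.5,0,0,0],[0,0,0,-1.5,0,0,0]]';  python3 -m creep '[[0,0,0,-1,0,0,0],[0,0,0,-1,0,0,0],[0,0,0,0,0,0,0],[0,0,0,0,0,0,0],[0,0,0,0,0,0,0]]'; python3 - <<'E'
from h import *
rel([.484,.168,.217],21)
for n in("top","side"):
    p,d=r.capture(n); np.savez(n+"3.npz",p=p,d=d)
u,v=map(int,proj("side",[.49,.17,.16]));s=np.load("side3.npz")["p"]
A=cv2.resize(s[v-40:v+40,u-40:u+40],(480,480),interpolation=cv2.INTER_CUBIC); cv2.imwrite("pics/lift.png",A)
E
```

```text
time_s: 7.5
tcp_pos: [0.4839, 0.1679, 0.198]
eef_rot: [30.3, 90.0, 51.3]
contact_force: [-0.7, -0.1, -1.6]
gripper_width: 0.0329
time_s: 8.0
tcp_pos: [0.4835, 0.1676, 0.2159]
eef_rot: [-171.1, 89.9, -150.1]
contact_force: [-0.7, 0.4, -1.9]
gripper_width: 0.0329
t 8.0 tcp [0.4835 0.1676 0.2159] w 0.0329 F [-0.7  0.4 -1.9]
tool axes x,y,z cols
 [[-1.200e-03 -3.585e-01  9.335e-01]
 [-7.000e-04  9.335e-01  3.585e-01]
 [-1.000e+00 -2.000e-04 -1.400e-03]]
shift cm [-0.11  0.02  0.06]
1 turn [ 0.    -0.001  0.   ] shift after turn [-0.11  0.02  0.06]
-1 turn [-3.141e+00 -0.000e+00 -2.000e-03] shift after turn [-0.11 -0.02 -0.06]
```

View pics/lift.png

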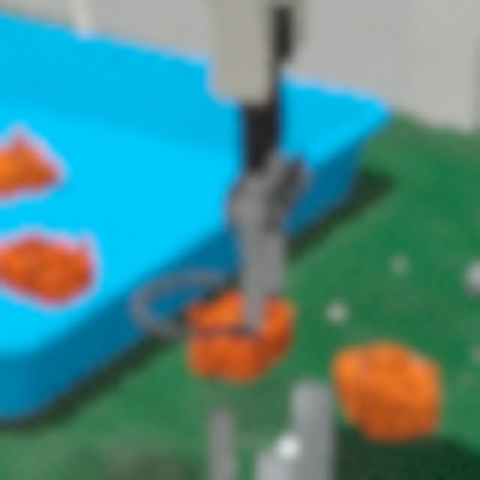

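Lifted clear: the ring is at (185,300), well above the stand. Before the transfer I'll measure the ring in both depth images.

```bash
cat > ring.py <<'E'
from h import *
from scipy.optimize import least_squares
def ring(c,z,k=4,zr=.012):
    for n in("top","side"):
        d=np.median([r.capture(n)[1] for _ in range(k)],0); W=cloud(n,d)
        h=np.hypot(W[...,0]-c[0],W[...,1]-c[1])
        m=(h<.036)&(h>.015)&(abs(W[...,2]-z)<zr); w=W[m]
        # keep out the pliers side
        w=w[(w[:,:2]-c)@np.array([.934,.358])>-.017]
        if len(w)<6: print(n,"few",len(w)); continue
        f=least_squares(lambda q:np.hypot(w[:,0]-q[0],w[:,1]-q[1])-.0255,c,loss="soft_l1",f_scale=.001)
        print(n,len(w),"ring",f.x.round(4),"z",np.percentile(w[:,2],[10,50,90]).round(4),"res",np.abs(f.fun).mean().round(4))
E
python3 - <<'E'
from ring import *
ring(np.array([.5115,.1784]),.129)
E
```

```text
top few 0
side 67 ring [0.5134 0.1785] z [0.1262 0.1281 0.1294] res 0.0013
```

```bash
python3 -m creep '[[0,0,0,0,-2,-0.8,0],[0,0,0,0,-4,-1.6,0],[0,0,0,0,-4,-1.6,0],[0,0,0,0,-4,-1.6,0],[0,0,0,0,-4,-1.6,0],[0,0,0,0,-4,-1.6,0],[0,0,0,0,-4,-1.6,0],[0,0,0,0,-4,-1.6,0]]';  python3 -m creep '[[0,0,0,0,-2,-0.8,0],[0,0,0,0,-1,-0.4,0],[0,0,0,0,0,0,0],[0,0,0,0,0,0,0],[0,0,0,0,0,0,0],[0,0,0,0,0,0,0]]'; python3 - <<'E'
from ring import *
rel([.479,-.189,.198],21)
ring(np.array([.5075,-.178]),.129)
E
```

```text
time_s: 9.3
tcp_pos: [0.4793, -0.157, 0.217]
eef_rot: [-18.5, 90.0, 2.5]
contact_force: [1.2, -0.1, -1.4]
gripper_width: 0.0329
time_s: 9.9
tcp_pos: [0.4793, -0.1867, 0.2168]
eef_rot: [-2.3, 90.0, 18.8]
contact_force: [0.7, -0.1, -1.4]
gripper_width: 0.0326
t 9.9 tcp [ 0.4793 -0.1867  0.2168] w 0.0326 F [ 0.7 -0.1 -1.4]
tool axes x,y,z cols
 [[ 3.000e-04 -3.599e-01  9.330e-01]
 [ 1.000e-04  9.330e-01  3.599e-01]
 [-1.000e+00 -0.000e+00  3.000e-04]]
shift cm [ 1.88 -0.21 -0.11]
1 turn [0.002 0.    0.   ] shift after turn [ 1.88 -0.21 -0.11]
-1 turn [-3.14e+00 -0.00e+00  1.00e-03] shift after turn [1.88 0.21 0.11]
top 16 ring [ 0.5058 -0.1776] z [0.1297 0.1305 0.1318] res 0.0012
side 41 ring [ 0.5086 -0.1759] z [0.1267 0.1287 0.1299] res 0.0015
```

Both cameras ask for the same correction, about -2.3 mm in y. I'll make it, go down to just above the end, and look.

```bash
python3 -m creep '[[0,0,0,0,-0.22,-0.11,0],[0,0,0,1,0,0,0],[0,0,0,1,0,0,0],[0,0,0,0.7,0,0,0],[0,0,0,0,0,0,0],[0,0,0,0,0,0,0],[0,0,0,0,0,0,0],[0,0,0,0,0,0,0]]'; python3 - <<'E'
from ring import *
rel([.479,-.189,.148],21)
ring(np.array([.507,-.179]),.102,6,.009)
s,_=r.capture("side");t,_=r.capture("top")
o=[]
for n,p in(("side",s),("top",t)):
    u,v=map(int,proj(n,[.505,-.18,.1])); o.append(cv2.resize(p[v-28:v+28,u-28:u+28],(400,400),interpolation=cv2.INTER_CUBIC))
cv2.imwrite("pics/over.png",np.hstack(o))
E
```

```text
time_s: 11.1
tcp_pos: [0.4791, -0.19, 0.19]
eef_rot: [-26.0, 90.0, -5.0]
contact_force: [-0.3, -0.1, -1.5]
gripper_width: 0.0329
t 11.1 tcp [ 0.4791 -0.19    0.19  ] w 0.0329 F [-0.3 -0.1 -1.5]
tool axes x,y,z cols
 [[ 7.000e-04 -3.587e-01  9.335e-01]
 [-1.000e-04  9.335e-01  3.587e-01]
 [-1.000e+00 -3.000e-04  6.000e-04]]
shift cm [4.2  0.1  0.02]
1 turn [0.    0.001 0.   ] shift after turn [4.2  0.1  0.02]
-1 turn [-3.141e+00 -0.000e+00  1.000e-03] shift after turn [ 4.2  -0.1  -0.02]
top 14 ring [ 0.5049 -0.181 ] z [0.1015 0.1038 0.1049] res 0.0011
side 49 ring [ 0.5095 -0.1799] z [0.0992 0.1012 0.1024] res 0.0015
```

View pics/over.png

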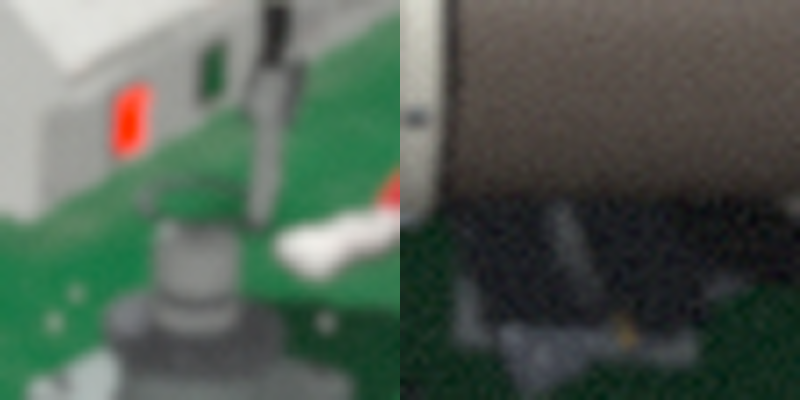

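In the side view the spread ring, at (195,200), sits over the axle end at (198,225). The top view is blocked by the arm. I'll go back 1 mm in y and descend in small steps, watching the force.

```bash
python3 -m creep '[[0,0,0,0,0.09,0,0],[0,0,0,0.5,0,0,0],[0,0,0,0.3,0,0,0],[0,0,0,0,0,0,0],[0,0,0,0,0,0,0]]'; python3 -m creep '[[0,0,0,0.2,0,0,0],[0,0,0,0.2,0,0,0],[0,0,0,0.2,0,0,0],[0,0,0,0,0,0,0]]'; python3 -m creep '[[0,0,0,0.2,0,0,0],[0,0,0,0.2,0,0,0],[0,0,0,0.2,0,0,0],[0,0,0,0,0,0,0],[0,0,0,0,0,0,0]]'
```

```text
time_s: 12.3
tcp_pos: [0.4784, -0.1892, 0.1815]
eef_rot: [165.9, 90.0, -173.1]
contact_force: [0.1, -0.0, -2.0]
gripper_width: 0.0329
time_s: 12.7
tcp_pos: [0.4783, -0.1891, 0.1753]
eef_rot: [147.9, 90.0, 168.9]
contact_force: [-0.4, -0.4, -1.5]
gripper_width: 0.033
time_s: 13.2
tcp_pos: [0.4785, -0.1892, 0.1696]
eef_rot: [179.0, 90.0, -160.0]
contact_force: [0.7, -0.3, -2.0]
gripper_width: 0.0328
```

No contact, and the ring is now round the end. I carry on down.

```bash
python3 -m creep '[[0,0,0,0.2,0,0.04,0],[0,0,0,0.2,0,0,0],[0,0,0,0.2,0,0,0],[0,0,0,0.2,0,0,0],[0,0,0,0,0,0,0]]'; python3 -m creep '[[0,0,0,0.3,0,0,0],[0,0,0,0.3,0,0,0],[0,0,0,0.3,0,0,0],[0,0,0,0,0,0,0]]'; python3 -m creep '[[0,0,0,0.3,0,0,0],[0,0,0,0.15,0,0,0],[0,0,0,0,0,0,0],[0,0,0,0,0,0,0],[0,0,0,0,0,0,0]]'; python3 - <<'E'
from ring import *
rel([.479,-.189,.148],21)
s=np.mean([r.capture("side")[0] for _ in range(8)],0).astype(np.uint8)
u,v=map(int,proj("side",[.505,-.18,.065])); o=cv2.resize(s[v-25:v+25,u-25:u+25],(600,600),interpolation=cv2.INTER_CUBIC)
cv2.imwrite("pics/down.png",o)
for z in(.0585,.0615):
  a=np.linspace(0,2*np.pi,8,endpoint=False); print(z,[tuple(np.round((np.array(proj("side",[.5075+.0275*np.cos(b),-.179+.0275*np.sin(b),z]))-[u-25,v-25])*12)) for b in a])
E
```

```text
time_s: 13.7
tcp_pos: [0.4787, -0.189, 0.1613]
eef_rot: [149.9, 90.0, 170.9]
contact_force: [0.3, 0.3, -1.3]
gripper_width: 0.0331
time_s: 14.1
tcp_pos: [0.4785, -0.189, 0.1521]
eef_rot: [149.3, 89.9, 170.3]
contact_force: [0.1, -1.0, -1.8]
gripper_width: 0.0326
time_s: 14.6
tcp_pos: [0.479, -0.189, 0.1482]
eef_rot: [-41.3, 90.0, -20.3]
contact_force: [0.2, 0.3, -2.4]
gripper_width: 0.0326
t 14.6 tcp [ 0.479  -0.189   0.1482] w 0.0326 F [ 0.2  0.3 -2.4]
tool axes x,y,z cols
 [[ 1.000e-04 -3.587e-01  9.335e-01]
 [-0.000e+00  9.335e-01  3.587e-01]
 [-1.000e+00 -1.000e-04  1.000e-04]]
shift cm [0.02 0.   0.  ]
1 turn [0. 0. 0.] shift after turn [0.02 0.   0.  ]
-1 turn [-3.141 -0.     0.   ] shift after turn [ 0.02 -0.   -0.  ]
0.0585 [(np.float64(210.0), np.float64(309.0)), (np.float64(200.0), np.float64(339.0)), (np.float64(247.0), np.float64(365.0)), (np.float64(325.0), np.float64(372.0)), (np.float64(386.0), np.float64(356.0)), (np.float64(395.0), np.float64(326.0)), (np.float64(347.0), np.float64(300.0)), (np.float64(271.0), np.float64(293.0))]
0.0615 [(np.float64(211.0), np.float64(299.0)), (np.float64(200.0), np.float64(329.0)), (np.float64(247.0), np.float64(355.0)), (np.float64(325.0), np.float64(362.0)), (np.float64(387.0), np.float64(346.0)), (np.float64(395.0), np.float64(316.0)), (np.float64(348.0), np.float64(290.0)), (np.float64(272.0), np.float64(283.0))]
```

View pics/down.png

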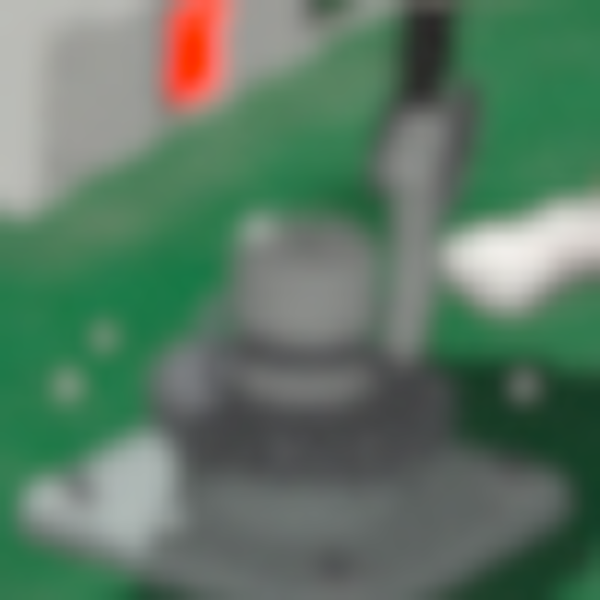

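The ring shows as a dark band across the axle's front at (305,355), level with the groove. The axle column is centred at column 306. No contact force built up on the way down. One last settle and check.

```bash
python3 -m creep '[[0,0,0,0,0,0,0],[0,0,0,0,0,0,0],[0,0,0,0,0,0,0],[0,0,0,0,0,0,0]]'; python3 - <<'E'
from ring import *
rel([.479,-.189,.148],21)
ring(np.array([.507,-.179]),.061,6,.006)
E
```

```text
time_s: 15.4
tcp_pos: [0.4789, -0.189, 0.1481]
eef_rot: [129.9, 90.0, 150.9]
contact_force: [0.7, 0.3, -1.9]
gripper_width: 0.0327
t 15.4 tcp [ 0.4789 -0.189   0.1481] w 0.0327 F [ 0.7  0.3 -1.9]
tool axes x,y,z cols
 [[-0.     -0.3586  0.9335]
 [ 0.      0.9335  0.3586]
 [-1.      0.     -0.    ]]
shift cm [ 0.01 -0.    0.01]
1 turn [ 0. -0. -0.] shift after turn [ 0.01 -0.    0.01]
-1 turn [-3.141  0.    -0.   ] shift after turn [ 0.01  0.   -0.01]
top 9 ring [ 0.5042 -0.1799] z [0.061  0.0625 0.0632] res 0.0011
side 47 ring [ 0.5078 -0.1812] z [0.0578 0.0605 0.0646] res 0.004
```

```bash
python3 -c "
from h import *
print(r.close_job()); print(r.get_state()['contact_force'],r.get_state()['gripper_width'])"
```

```text
the job is handed in; nothing more can be done
None
the job is handed in; nothing more can be done
```

The ring is round the axle at groove height, with the pliers still squeezed at 45 N and held upright. I handed the job in at about 16 s; no verdict was reported.

I gripped the black-handled pliers in the pale stand, lifted them 118 mm straight up, and centred the ring over the axle using both cameras. I then lowered it in 2–3 mm steps. The nearest bystanders were passed well overhead; I took no closing check of them.

**Last checks:**
- **Force:** the wrist read about 2 N downward, which is just the pliers' weight, and under 1 N sideways. No contact force showed on the way down.
- **Grip:** the finger opening stayed steady at 32.7 mm, against the 36 mm given for fully squeezed handles. I took that as fully squeezed but did not measure the jaw angle.
- **Upright:** the tool's tilt was about zero.
- **Height:** the ring's centre was about 60 mm above the bench, from the arm's position. Median camera depths were 60.5 mm (side) and 62.5 mm (top); what they see is mostly its upper face, expected at 61.5 mm.
- **Centring:** the top camera put the ring about 2 mm off the axle's axis, from only 9 points. The side camera put it about 3 mm off, but that fit was poor (4 mm residual). The two disagree on direction. The contact-free descent past the 3.5 mm clearance suggests the ring is inside the 5 mm limit.

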